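Stack and chock the label rolls beside the labeller

TASK

Put the three label rolls away on the plywood roll board, lying on their sides across it: first the wide roll up against the end stop, then the narrower roll of the same diameter close beside it, then push the oak wedge snug against that roll, thin edge first, so that the row is tight and cannot roll apart. Only then lay the small roll on top, in the valley between the two. Keep everything roughly on the board's middle line, and do not knock over or shift the two miniature bottles or the loose bottle stopper standing on the bench.

Things in the scene. Friction and masses are not known exactly. Their poses are not given: they have to be found in the camera images.
- roll_board: Fixed plywood board, 270 mm long (x), 110 wide (y), 12 thick, with an upright end stop at its -x end: 15 mm thick, as wide as the board, top 57 mm above the bench. Origin: centre of the board's underside, on the bench; z up. Rolls lie on the top face, z = 12 mm; the stop's inner face is at x = -120 mm; the +x end is open. Middle line: y = 0.
- wide_roll: Large wide roll of labels: white paper on a brown cardboard core, 72 mm diameter, 62 mm wide, about 0.21 kg, lying on its side on the bench. Origin: centre of the roll. Its y axis is the roll's axis (horizontal); x and z turn as it rolls. Can be gripped from above by its two flat end faces, 62 mm apart.
- narrow_roll: Large narrow roll of labels: same paper and 72 mm diameter, but 42 mm wide, about 0.15 kg, lying on its side on the bench. Origin: centre of the roll; its y axis is the roll's axis. End faces 42 mm apart.
- small_roll: Small roll of neck labels: 54 mm diameter, 32 mm wide, about 0.06 kg, lying on its side on the bench. Origin: centre of the roll; its y axis is the roll's axis. End faces 32 mm apart.
- chock: Oak wedge, 56 mm long (x), 48 wide (y), 42 high, 0.1 kg. Origin: centre of its flat underside; z up. Thin edge at x = -28 mm, 6 mm high; from there a 60 degree slope rises to the flat top, x = -7 to +28 mm (upright back). Slope touching a 72 mm roll on the same surface: roll's axis is 52 mm from the origin towards -x. Grip behind the slope by the upright sides, 48 mm apart.
- miniature0: Bystander: standing miniature bottle of amber spirit, 38 mm diameter, 105 mm tall, 0.11 kg. Origin: centre of its foot. Leave alone.
- miniature1: Bystander: another standing miniature bottle, the same as the first. Leave alone.
- stopper: Bystander: loose cork bottle stopper standing on its dark wooden head, 31 mm diameter, 34 mm tall, among the rolls. Origin: centre of its underside. Leave alone.
Things that resemble listed ones, but are neither listed nor needed, are in the scene too. Of the things that look like the chock, the smaller one is meant. Leave any purple look-alike of the wide_roll alone.

How it is judged:
By the outcome, as a careful person would: the job done as asked, in the order asked, and still so for the second after the job is handed in, with the robot touching nothing.
It also fails if it takes over 112 s, if anything falls off the work surface, if the arm or the gripper's body presses on something with over 40 N, if the wrist force passes 120 N, or if a joint passes its speed limit or range.

ROBOT

A 6-joint arm with a two-finger parallel gripper is mounted at the origin on the work surface. World frame = base frame: x ahead of the robot, y to its left, z up, the work surface at z = 0. Lengths are in m, angles in rad, forces in N, time in s.
With the tool pointing down it reaches from about 0.25 to 0.725 m from the base axis. Payload 4 kg.
Tool frame: the origin (TCP) lies between the finger pads; the fingertips stand 8 mm ahead of it and the grasp point (between the pads) lies 11 mm behind it (bot.tip_reach is the distance from the TCP to the fingertips, in m); z points along the fingers, y is the line along which they close (so a half turn about z gives the same grasp; the last joint's range is limited). The gripper opens to 85 mm and grips with 20 to 120 N. Pads are 22 mm wide; open, the fingers measure 114 mm over their backs; the gripper's body (76 mm by 85 mm) begins 54 mm behind the grasp point. The pads swing forward as they close: fully open they stand 13 mm farther back than shut.
Start: joints at [1.242, 0.241, 0.005, 1.335, 0, 1.571], TCP at [0.161, 0.473, 0.239] pointing down, gripper open.
Joint ranges: [-2.72, 2.72], [-1.05, 1.87], [-1.09, 1.28], [-1.99, 2.15], [-1.42, 1.44], [-3.14, 3.14]. Speed limits (rad/s): [2.79, 2.79, 3.14, 3.14, 3.14, 3.14].

INTERFACE

Orientations are given as a unit quaternion [x, y, z, w].
In Python, from workcell import bot gives the robot as it stands.
- The arm moves only by the tool move_arm, never from a script. Its argument "deltas" is a list of rows, each a list of 7 numbers: the opening, from 0 (shut) to 1 (fully open), then the shift along the tool's x, y, z in mm, then the turn, a rotation vector about the tool's x, y, z in degrees. In form: [[gripper, tx, ty, tz, ax, ay, az], ...]. A call has 1 to 10 rows; each row shifts and turns the commanded pose from where the row before left it, along the tool's axes as they then stand; what a row does not reach is not made up. A row lasts 1/12 s, in which the tool goes at most 41.7 mm and 7.16 degrees, less where a joint would pass 70% of its speed; a pose out of reach is approached as far as the arm can. A call is refused whole if a number of a shift passes 41.7 or a number of a turn 7.16, either way. A call with a gripper value outside its range is refused whole. The fingers move at their own pace and stop on an object; the grip force is fixed at half the most. Time passes only in rows, so rows that do not move let the fingers close. It gives the time, the measured TCP pose, the force, the opening and the grip force at its end, in the units of the state.
- bot.get_obs(): the state, without advancing time (a new reading comes with each control period).
- bot.camera(name): name is "scene" or "top" or "wrist"; returns the picture (400x640x3 uint8, blue, green, red); there is no depth.
- bot.calibration(name): a dict with "K" (3x3 intrinsics, pixels), "position" and "orientation" of the camera in the world. Camera axes: x right, y down, z forward; pixel columns grow to the right and rows downward; lengths in m; the calibration is good to about 2 mm. A picture is of the moment at which its call begins: read the wrist's pose just before it. calibration takes no time and is no camera call; for the wrist camera it gives the pose at the moment of the call.
- bot.job_done(): hands the job in; it is judged then, once.
Trained networks look in the newest picture that a camera, given by its name, has taken for a name from the list of things; names that differ only in an ending like _2 or _b are one class to them, and where a whole thing is asked for, a point or a joint stands for the part that bears it (a point fixed in the world has none). Each returns a list of dicts, best first, with "conf" (0 to 1); they miss things now and then, are a little off and sometimes report something else, mostly with a low value. They report only what shows in the picture. A call takes as long as a camera call. They do not tell look-alikes from the thing itself.
- bot.outline_of(query, camera): "pixels" (400x640 bool, what is visible of it) and "rect" ([left, top, width, height] in pixels, round what is visible of it).
The state is a dict: "clock": time; "joint_pos": joint angles; "joint_vel": joint speeds; "tau": joint torques, N m; "eef_pos": TCP position; "tool_rot": TCP orientation; "ft_force": force on the tool from outside, world axes, zero at the start; "ft_torque": the same for the moment, N m; "grip_width": finger opening in m; "grasp_force": force on a finger pad.
Only numpy, scipy, OpenCV 4.12 (cv2) and the standard library are available. Lean on these libraries where they do the work, as an engineer would, in place of code of your own. Each camera call takes 0.05 s, during which the arm holds its last target. There are 200 camera calls.

## Working session

There is one attempt and no reset: what is moved stays moved. The work goes in short steps, Python scripts to look and compute and a tool call to move; the robot and the scene stay as the last step left them, time stands still between calls to the robot, and variables do not carry over. Pictures are saved under pics/ and viewed, at most 14 in all, crops included, and the job is handed in when it is done.

Besides the shell and the picture viewer there is one more tool, called by a JSON object that holds its "op" and its "data", one argument or row to a line. move_arm: Moves the arm, as the interface text tells. Its arguments: {"type":"object","properties":{"deltas":{"type":"array","items":{"type":"array","items":{"type":"number"}}}},"required":["deltas"]}

```bash
mkdir -p pics; ls; cat > h.py <<'E'
import numpy as np,cv2
from scipy.spatial.transform import Rotation as R
from workcell import bot
def ray(cam,uv,cal=None):
    c=cal or bot.calibration(cam); K=np.array(c["K"]); d=np.linalg.inv(K)@[uv[0],uv[1],1]
    return np.array(c["position"]),R.from_quat(c["orientation"]).apply(d)
def at(cam,uv,z,cal=None):
    p,d=ray(cam,uv,cal); return p+d*(z-p[2])/d[2]
def proj(cam,P,cal=None):
    c=cal or bot.calibration(cam); q=R.from_quat(c["orientation"]).inv().apply(np.atleast_2d(P)-np.array(c["position"]))@np.array(c["K"]).T
    return q[:,:2]/q[:,2:]
E
python3 - <<'E'
from h import *
np.set_printoptions(precision=3,suppress=True)
for c in("scene","top"):
    im=bot.camera(c);cv2.imwrite(f"pics/{c}0.png",im)
    k=bot.calibration(c);print(c,k["position"],R.from_quat(k["orientation"]).as_matrix().tolist(),k["K"])
    for q in "roll_board wide_roll narrow_roll small_roll chock miniature0 stopper".split():
        for r in bot.outline_of(q,c):
            ys,xs=np.nonzero(r["pixels"]);print(q,round(r["conf"],2),r["rect"],len(xs),xs.mean().round(1),ys.mean().round(1), at(c,(xs.mean(),ys.mean()),0.03))
print(bot.get_obs())
E
```

```text
pics
scene [0.974 0.406 0.81 ] [[-0.7033967274887292, 0.5607884280782369, -0.43674864933012314], [0.7107750760740417, 0.5500546355696379, -0.4384503268561825], [-0.005642250445255292, -0.6188345795298555, -0.7855010682284398]] [[417.764   0.    319.76 ]
 [  0.    417.764 201.934]
 [  0.      0.      1.   ]]
roll_board 0.84 [368.0, 236.1, 129.2, 122.5] 7202 430.6 294.1 [0.552 0.298 0.03 ]
roll_board 0.71 [309.2, 239.3, 25.1, 27.6] 553 321.5 251.2 [0.634 0.07  0.03 ]
wide_roll 0.72 [185.0, 194.6, 44.3, 42.0] 1110 205.1 214.8 [ 0.754 -0.192  0.03 ]
wide_roll 0.66 [359.9, 191.2, 27.4, 30.7] 952 375.2 205.7 [0.456 0.073 0.03 ]
wide_roll 0.64 [256.3, 197.6, 38.6, 37.7] 1026 275.9 215.8 [ 0.64  -0.073  0.03 ]
narrow_roll 0.96 [361.4, 190.0, 26.3, 31.6] 867 375.3 205.9 [0.457 0.073 0.03 ]
small_roll 0.88 [309.4, 238.9, 26.3, 29.7] 493 321.1 251.3 [0.635 0.069 0.03 ]
chock 0.96 [321.5, 169.4, 26.6, 26.0] 427 332.5 179.5 [ 0.467 -0.056  0.03 ]
chock 0.71 [285.0, 80.9, 31.5, 28.2] 619 299.9 97.0 [ 0.299 -0.349  0.03 ]
miniature0 0.78 [265.6, 291.0, 25.3, 38.1] 562 277.2 310.5 [0.793 0.103 0.03 
[... 870 characters left out ...]
]
chock 0.91 [434.4, 293.8, 41.9, 39.3] 1249 455.1 311.7 [ 0.297 -0.356  0.03 ]
miniature0 0.93 [252.9, 84.7, 16.4, 26.2] 345 260.1 97.9 [0.804 0.11  0.03 ]
stopper 0.43 [298.9, 197.4, 10.3, 13.3] 109 304.0 201.6 [ 0.542 -0.007  0.03 ]
{'clock': 0.8, 'joint_pos': array([ 1.242,  0.241,  0.005,  1.335, -0.   ,  1.571]), 'joint_vel': array([-0.001,  0.001,  0.   , -0.001, -0.   ,  0.001]), 'tau': array([ -0.001, -37.215,  25.268,   0.001,  -0.   ,   0.   ]), 'eef_pos': array([0.161, 0.473, 0.239]), 'tool_rot': array([ 0.164,  0.987, -0.   ,  0.   ]), 'ft_force': array([-0.342, -0.159, -0.53 ]), 'ft_torque': array([-0.013, -0.028, -0.008]), 'grasp_force': 0.0, 'grip_width': 0.08525423974520702}
```

```bash
python3 - <<'E'
import cv2,numpy as np
a=cv2.imread("pics/scene0.png")[50:370,160:520];cv2.imwrite("pics/s1.png",cv2.resize(a,None,fx=1.85,fy=1.85,interpolation=cv2.INTER_CUBIC)[:600,:])
a=cv2.imread("pics/top0.png")[70:350,120:500];cv2.imwrite("pics/t1.png",cv2.resize(a,None,fx=2.1,fy=2.1,interpolation=cv2.INTER_CUBIC)[:600])
E
```

```text
(no output)
```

View pics/s1.png

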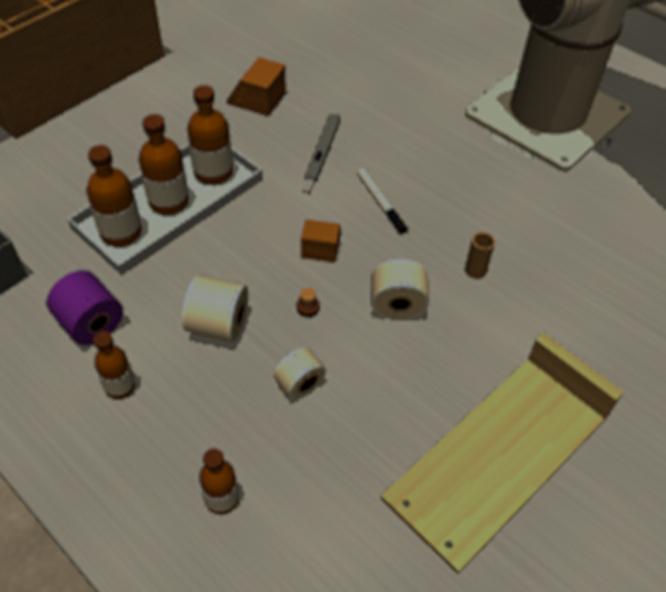

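View pics/t1.png

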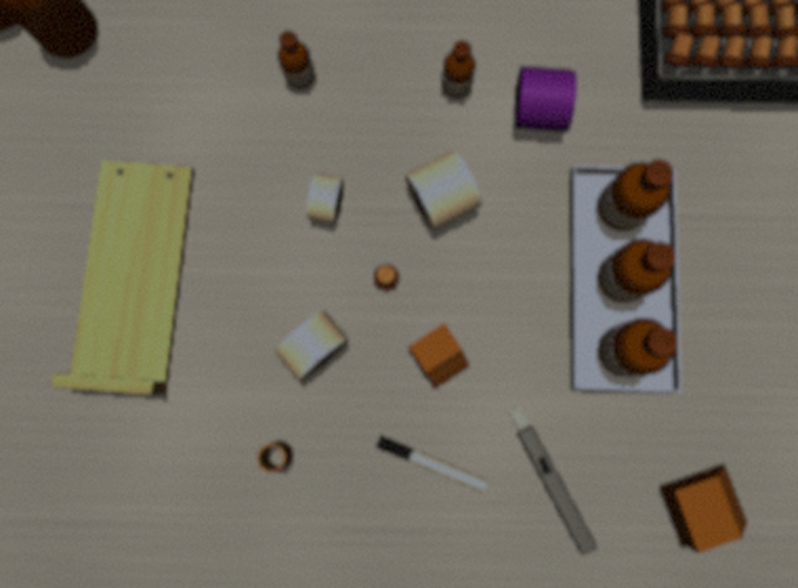

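```bash
cat > fit.py <<'E'
from h import *
from scipy.optimize import minimize
def cyl(d,w,z=None):
    t=np.linspace(0,2*np.pi,40); z=d/2 if z is None else z
    return [np.array([[d/2*np.cos(a),s*w/2,z+d/2*np.sin(a)] for a in t for s in(-1,1)])]
def box(x0,x1,y0,y1,z0,z1): return np.array([[x,y,z] for x in(x0,x1) for y in(y0,y1) for z in(z0,z1)])
def wedge(s=1): return [s*np.array([[x,y,z] for y in(-.024,.024) for x,z in((-.028,0),(-.028,.006),(-.007,.042),(.028,.042),(.028,0))])]
M=dict(roll_board=[box(-.135,.135,-.055,.055,0,.012),box(-.135,-.12,-.055,.055,0,.057)],wide_roll=cyl(.072,.062),narrow_roll=cyl(.072,.042),small_roll=cyl(.054,.032),chock=wedge())
S=4
def render(parts,p,cam,cal):
    m=np.zeros((400*S,640*S),np.uint8); r=R.from_euler('z',p[2])
    for q in parts:
        uv=proj(cam,r.apply(q)+[p[0],p[1],p[3] if len(p)>3 else 0],cal)
        h=cv2.convexHull(((uv+.5)*S-.5).astype(np.float32))
        cv2.fillPoly(m,[np.round(h*16).astype(np.int32)],1,shift=4)
    return m
def fit(parts,masks,p0,cals):
    B={c:np.kron(m,np.ones((S,S),bool)).astype(bool) for c,m in masks.items()}
    def ious(p):
        o=[]
        for c in B:
            r=render(parts,p,c,cals[c])>0; o.append((r&B[c]).sum()/(r|B[c]).sum())
        return o
    f=lambda p:-np.mean(ious([p[0],p[1],p[2]*10]))
    x0=np.array([p0[0],p0[1],p0[2]/10])
    r=minimize(f,x0,method="Nelder-Mead",options=dict(initial_simplex=[x0,x0+[.01,0,0],x0+[0,.01,0],x0+[0,0,.02]],maxfev=90,xatol=2e-4,fatol=1e-4))
    p=r.x*[1,1,10]; return p,ious(p)
E
python3 - <<'E'
from fit import *
np.set_printoptions(precision=4,suppress=True)
cams=("scene","top"); cals={c:bot.calibration(c) for c in cams}; im={c:bot.camera(c) for c in cams}
near=dict(roll_board=(.54,.29),wide_roll=(.645,-.07),narrow_roll=(.46,.075),small_roll=(.634,.068),chock=(.467,-.056))
for q,n in near.items():
    ms={}
    for c in cams:
        for r in bot.outline_of(q,c):
            ys,xs=np.nonzero(r["pixels"])
            if np.hypot(*(at(c,(xs.mean(),ys.mean()),.03)[:2]-n))<.04 and c not in ms: ms[c]=r["pixels"]
        if c not in ms and q=="chock":
            hsv=cv2.cvtColor(im[c],cv2.COLOR_BGR2HSV); u,v=proj(c,[*n,.02])[0].astype(int)
            m=((hsv[...,0]<16)&(hsv[...,1]>110)); w=np.zeros_like(m); w[v-22:v+22,u-22:u+22]=1; ms[c]=m&w
    out=[]
    for y in ([-.08] if q=="roll_board" else np.radians([-60,-20,20,60] if q!="chock" else [-150,-120,-60,-30,30,60,120,150])):
        p,i=fit(M[q],ms,(*n,y),cals); out.append((np.mean(i),p,np.degrees(p[2]),i))
    out.sort(key=lambda t:-t[0])
    for o in out[:5 if q=="chock" else 2]: print(q,list(ms),o[1],round(o[2],1),np.round(o[3],3))
for q in("miniature0","stopper"):
    for c in cams:
        for r in bot.outline_of(q,c):
            l,t,w,h=r["rect"]; print(q,c,round(r["conf"],2),at(c,(l+w/2,t+h-5),.0)[:2])
u,v=proj("scene",[.467,-.056,.02])[0].astype(int);a=im["scene"][v-30:v+30,u-35:u+35]
u,v=proj("top",[.467,-.056,.02])[0].astype(int);b=im["top"][v-30:v+30,u-30:u+30]
cv2.imwrite("pics/chock.png",cv2.resize(np.hstack([a,b]),None,fx=6,fy=6,interpolation=cv2.INTER_CUBIC))
E
```

```text
roll_board ['scene', 'top'] [ 0.5424  0.2924 -0.0531] -3.0 [0.979 0.969]
wide_roll ['scene', 'top'] [ 0.6437 -0.0688  0.5216] 29.9 [0.923 0.952]
wide_roll ['scene', 'top'] [ 0.6439 -0.0689  0.5197] 29.8 [0.921 0.954]
narrow_roll ['scene', 'top'] [ 0.4624  0.0754 -0.8351] -47.8 [0.956 0.94 ]
narrow_roll ['scene', 'top'] [0.4626 0.0753 2.3007] 131.8 [0.949 0.941]
small_roll ['scene', 'top'] [ 0.6341  0.0684 -0.2191] -12.6 [0.947 0.92 ]
small_roll ['scene', 'top'] [ 0.6343  0.0685 -0.2135] -12.2 [0.945 0.919]
chock ['scene', 'top'] [ 0.4542 -0.0675  0.606 ] 34.7 [0.924 0.923]
chock ['scene', 'top'] [ 0.4545 -0.0679  0.5993] 34.3 [0.916 0.922]
chock ['scene', 'top'] [ 0.4565 -0.0666 -2.5647] -146.9 [0.755 0.923]
chock ['scene', 'top'] [ 0.456  -0.0664 -2.5421] -145.7 [0.761 0.916]
chock ['scene', 'top'] [ 0.458  -0.0673  2.2111] 126.7 [0.803 0.813]
miniature0 scene 0.79 [ 0.7958 -0.0916]
miniature0 scene 0.42 [ 0.4648 -0.0578]
miniature0 top 0.77 [0.7957 0.1159]
miniature0 top 0.72 [ 0.7793 -0.0876]
stopper scene 0.61 [ 0.5515 -0.0007]
stopper scene 0.51 [ 0.7936 -0.0923]
stopper top 0.59 [ 0.536  -0.0107]
```

View pics/chock.png

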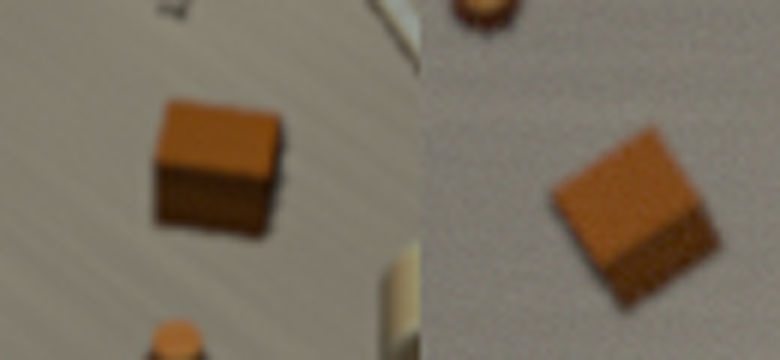

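Candidates: the chock is the smaller wedge at scene (332,180). It fits the 56x48x42 model with its slope facing -x-ish, and the wedge at (300,97) is bigger. The wide roll is the cream one at scene (276,216), and the one at (205,215) is purple. The enlarged crop confirms the small wedge: bright 35x48 top, and a dark slope at the lower right in the top view.

```bash
cat > plan.py <<'E'
from h import *
BC=np.array([.5424,.2924]); BY=-3.0
def bd(x,y=0): return BC+R.from_euler('z',BY,degrees=True).apply([x,y,0])[:2]
def plan(xy,z,ang=None,verbose=1):
    o=bot.get_obs(); r=R.from_quat(o["tool_rot"]); yv=r.apply([0,1,0]); a=np.degrees(np.arctan2(yv[1],yv[0]))
    t=0
    if ang is not None: t=(ang-a+90)%180-90
    r2=R.from_euler('z',t,degrees=True)*r
    d=np.array([*xy,z])-o["eef_pos"]; s=r2.inv().apply(d)*1000
    print("yang %.1f tilt %.2f turn tool-z %.2f then shift"%(a,np.degrees(np.arccos(-r.apply([0,0,1])[2])),-t),s.round(1),"tcp",o["eef_pos"].round(4),"q6 %.2f"%o["joint_pos"][5],"F",o["ft_force"].round(1),"w %.4f g %.1f t %.1f"%(o["grip_width"],o["grasp_force"],o["clock"]))
    return s
E
python3 -c "
from plan import *
plan((.6437,-.0688),.2,119.9)"
```

```text
yang 71.2 tilt 0.00 turn tool-z -48.74 then shift [-147.9 -710.3   39.3] tcp [0.1614 0.4732 0.2393] q6 1.57 F [ 0.1 -0.6 -0.1] w 0.0855 g 0.0 t 1.6
```

{"op": "move_arm", "data": {
  "deltas": [
    [1,0,0,0,0,0,-7],
    [1,0,0,0,0,0,-7],
    [1,0,0,0,0,0,-7],
    [1,0,0,0,0,0,-7],
    [1,0,0,0,0,0,-7],
    [1,0,0,0,0,0,-7],
    [1,0,0,0,0,0,-6.7]
  ]
}}

```text
clock: 2.18
eef_pos: [0.1614, 0.4732, 0.2393]
tool_rot: [-0.261, 0.965, 0.0, -0.0]
ft_force: [-1.0, 0.6, -0.4]
grip_width: 0.0855
grasp_force: 0.0
```

{"op": "move_arm", "data": {
  "deltas": [
    [1,-6,-29,2,0,0,0],
    [1,-6,-29,2,0,0,0],
    [1,-6,-29,2,0,0,0],
    [1,-6,-29,2,0,0,0],
    [1,-6,-29,2,0,0,0],
    [1,-6,-29,2,0,0,0],
    [1,-6,-29,2,0,0,0],
    [1,-6,-29,2,0,0,0],
    [1,-6,-29,2,0,0,0],
    [1,-6,-29,2,0,0,0]
  ]
}}

```text
clock: 3.02
eef_pos: [0.3587, 0.2504, 0.2194]
tool_rot: [-0.258, 0.966, 0.0, 0.0]
ft_force: [-0.2, -0.3, 0.3]
grip_width: 0.0855
grasp_force: 0.0
```

{"op": "move_arm", "data": {
  "deltas": [
    [1,-6,-29,2,0,0,0],
    [1,-6,-29,2,0,0,0],
    [1,-6,-29,2,0,0,0],
    [1,-6,-29,2,0,0,0],
    [1,-6,-29,2,0,0,0],
    [1,-6,-29,2,0,0,0],
    [1,-6,-29,2,0,0,0],
    [1,-6,-29,2,0,0,0],
    [1,-6,-29,2,0,0,0],
    [1,-6,-29,2,0,0,0]
  ]
}}

```text
clock: 3.85
eef_pos: [0.5551, 0.0287, 0.1992]
tool_rot: [-0.258, 0.966, 0.0, 0.0]
ft_force: [0.8, 0.3, -0.1]
grip_width: 0.0856
grasp_force: 0.0
```

```bash
python3 -c "
from plan import *
plan((.6437,-.0688),.16,119.9)
cv2.imwrite('pics/w0.png',bot.camera('wrist'))
for r in bot.outline_of('wide_roll','wrist'): print(r['conf'],r['rect'])
print(proj('wrist',[.6437,-.0688,.036]))"
```

```text
yang 119.9 tilt 0.01 turn tool-z -0.05 then shift [ -28.2 -128.7   39.2] tcp [0.5551 0.0287 0.1992] q6 -0.47 F [ 0.8  0.3 -0.1] w 0.0856 g 0.0 t 3.9
0.9 [3.8, 207.0, 88.6, 96.0]
0.89 [131.7, 173.4, 103.4, 78.0]
0.72 [285.6, 138.9, 30.0, 30.6]
[[191.48664191 214.34829228]]
```

{"op": "move_arm", "data": {
  "deltas": [
    [1,-7,-32,0,0,0,0],
    [1,-7,-32,0,0,0,0],
    [1,-7,-32,0,0,0,0],
    [1,-7,-32,0,0,0,0],
    [1,0,0,0,0,0,0],
    [1,0,0,0,0,0,0]
  ]
}}

```text
clock: 4.45
eef_pos: [0.6425, -0.0679, 0.1981]
tool_rot: [-0.257, 0.966, 0.0, -0.001]
ft_force: [-0.4, 0.5, -0.2]
grip_width: 0.0855
grasp_force: 0.0
```

```bash
cat > wfit.py <<'E'
from plan import *
from fit import M,fit,render
def wfit(q,p0,z=0,cam='wrist'):
    cal={cam:bot.calibration(cam)}; im=bot.camera(cam); n=proj(cam,[p0[0],p0[1],.03+z],cal[cam])[0]
    best=min(bot.outline_of(q,cam),key=lambda r:np.hypot(*(np.array(r['rect'][:2])+np.array(r['rect'][2:])/2-n)),default=None)
    if best is None: print("none");return im
    parts=[m+[0,0,z] for m in M[q]]
    p,i=fit(parts,{cam:best['pixels']},p0,cal); print(q,cam,best['rect'],round(best['conf'],2),p.round(4),np.degrees(p[2]).round(1),np.round(i,3)); return im
E
python3 -c "
from wfit import *
plan((.6437,-.0688),.03,119.9)
im=wfit('wide_roll',(.6437,-.0688,.5216))
cv2.imwrite('pics/w1.png',im)"
```

```text
yang 119.8 tilt 0.10 turn tool-z -0.15 then shift [ -0.8  -1.6 168.1] tcp [ 0.6425 -0.0679  0.1981] q6 -0.62 F [-0.4  0.5 -0.2] w 0.0855 g 0.0 t 4.5
wide_roll wrist [284.6, 144.3, 79.2, 83.1] 0.56 [ 0.644  -0.0688  0.5049] 28.9 [0.979]
```

View pics/w1.png

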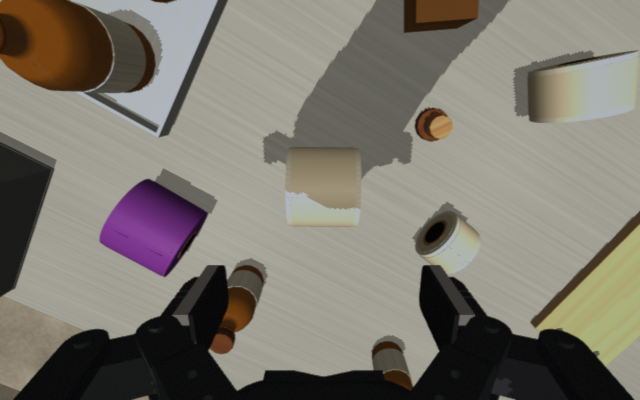

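The wrist view shows the cream wide roll at (324,187), aligned between the fingers, with the stopper and the bottles clear of it. I'll descend and grip.

{"op": "move_arm", "data": {
  "deltas": [
    [1,-1,-1.6,23,0,0,0.9],
    [1,0,0,30,0,0,0],
    [1,0,0,30,0,0,0],
    [1,0,0,30,0,0,0],
    [1,0,0,25,0,0,0],
    [1,0,0,15,0,0,0],
    [1,0,0,10,0,0,0],
    [0,0,0,0,0,0,0],
    [0,0,0,0,0,0,0],
    [0,0,0,0,0,0,0]
  ]
}}

```text
clock: 5.38
eef_pos: [0.645, -0.0675, 0.0382]
tool_rot: [-0.25, 0.968, -0.0, 0.001]
ft_force: [-0.1, 0.6, -2.0]
grip_width: 0.0613
grasp_force: 65.6
```

{"op": "move_arm", "data": {
  "deltas": [
    [0,0,0,0,0,0,0],
    [0,0,0,0,0,0,0],
    [0,0,0,0,0,0,0],
    [0,0,0,-5,0,0,0],
    [0,0,0,-15,0,0,0],
    [0,0,0,-30,0,0,0],
    [0,0,0,-35,0,0,0],
    [0,0,0,-35,0,0,0],
    [0,0,0,-20,0,0,0]
  ]
}}

```text
clock: 6.13
eef_pos: [0.6454, -0.0683, 0.1812]
tool_rot: [-0.25, 0.968, -0.001, 0.003]
ft_force: [1.4, -0.2, -1.9]
grip_width: 0.0614
grasp_force: 65.8
```

```bash
python3 -c "
from plan import *
print(bd(-.082)); plan(bd(-.082),.175,87)"
```

```text
[0.46051238 0.29669155]
yang 119.0 tilt 0.32 turn tool-z 31.95 then shift [203.7 354.8   4.1] tcp [ 0.6454 -0.0683  0.1812] q6 -0.61 F [ 1.4 -0.2 -1.9] w 0.0614 g 65.8 t 6.1
```

{"op": "move_arm", "data": {
  "deltas": [
    [0,0,0,0,0,0,6.4],
    [0,0,0,0,0,0,6.4],
    [0,0,0,0,0,0,6.4],
    [0,0,0,0,0,0,6.4],
    [0,0,0,0,0,0,6.4]
  ]
}}

```text
clock: 6.55
eef_pos: [0.6437, -0.0681, 0.1765]
tool_rot: [0.029, 1.0, -0.0, -0.0]
ft_force: [-0.4, 0.2, -2.7]
grip_width: 0.0617
grasp_force: 65.8
```

{"op": "move_arm", "data": {
  "deltas": [
    [0,15,26,0,0,0,0],
    [0,15,26,0,0,0,0],
    [0,15,26,0,0,0,0],
    [0,15,26,0,0,0,0],
    [0,15,26,0,0,0,0],
    [0,15,26,0,0,0,0],
    [0,15,26,0,0,0,0],
    [0,15,26,0,0,0,0],
    [0,15,26,0,0,0,0],
    [0,15,26,0,0,0,0]
  ]
}}

```text
clock: 7.38
eef_pos: [0.507, 0.2006, 0.1767]
tool_rot: [0.027, 1.0, -0.0, 0.0]
ft_force: [0.1, -0.1, -2.2]
grip_width: 0.0612
grasp_force: 66.1
```

{"op": "move_arm", "data": {
  "deltas": [
    [0,15,26,0,0,0,0],
    [0,15,26,0,0,0,0],
    [0,12,26,0,0,0,0],
    [0,3,12,0,0,0,0],
    [0,0,0,0,0,0,0]
  ]
}}

```text
clock: 7.8
eef_pos: [0.467, 0.2945, 0.1766]
tool_rot: [0.024, 1.0, 0.001, 0.0]
ft_force: [-0.1, -0.5, -1.9]
grip_width: 0.0614
grasp_force: 66.3
```

```bash
python3 -c "
from wfit import *
plan(bd(-.080),.053,87)
im=wfit('roll_board',(*BC,np.radians(BY))); cv2.imwrite('pics/w2.png',im)
for c in ('scene','top'): wfit('roll_board',(*BC,np.radians(BY)),cam=c)"
```

```text
yang 87.2 tilt 0.06 turn tool-z 0.20 then shift [  4.6   1.8 123.6] tcp [0.467  0.2945 0.1766] q6 0.61 F [-0.1 -0.5 -1.9] w 0.0614 g 66.3 t 7.8
roll_board wrist [257.3, 119.3, 145.7, 246.6] 0.96 [ 0.5431  0.2928 -0.0559] -3.2 [0.36]
roll_board scene [364.4, 238.5, 133.8, 119.5] 0.57 [ 0.5414  0.2931 -0.0519] -3.0 [0.954]
roll_board top [145.6, 143.0, 65.0, 112.2] 0.59 [ 0.5436  0.2918 -0.0494] -2.8 [0.856]
```

View pics/w2.png

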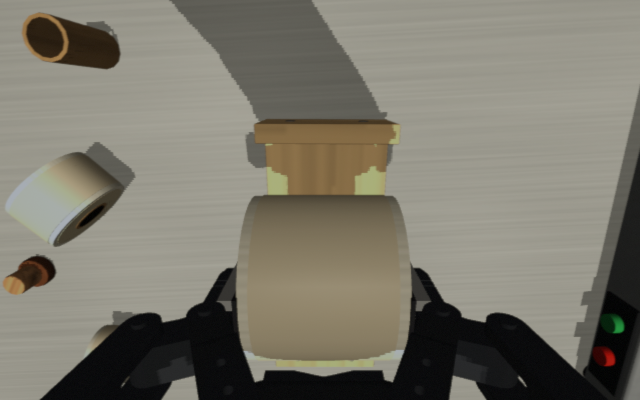

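The wide roll is held centred in front of the stop, which spans columns 255 to 399 at row 130. I'll lower it.

{"op": "move_arm", "data": {
  "deltas": [
    [0,4,2,20,0,0,0.2],
    [0,0,0,30,0,0,0],
    [0,0,0,30,0,0,0],
    [0,0,0,25,0,0,0],
    [0,0,0,10,0,0,0],
    [0,0,0,7,0,0,0],
    [0,0,0,0,0,0,0]
  ]
}}

```text
clock: 8.68
eef_pos: [0.4638, 0.2932, 0.0534]
tool_rot: [0.029, 1.0, -0.001, -0.001]
ft_force: [0.3, -0.2, -2.2]
grip_width: 0.0615
grasp_force: 66.1
```

{"op": "move_arm", "data": {
  "deltas": [
    [0,0,0,1,0,0,0],
    [0,0,0,1,0,0,0],
    [0,0,0,0,0,0,0]
  ]
}}

```text
clock: 8.93
eef_pos: [0.465, 0.2947, 0.0538]
tool_rot: [0.028, 1.0, 0.001, 0.001]
ft_force: [-0.6, -0.5, -2.0]
grip_width: 0.0614
grasp_force: 66.1
```

{"op": "move_arm", "data": {
  "deltas": [
    [0,0,0,1,0,0,0],
    [0,0,0,1,0,0,0],
    [0,0,0,0,0,0,0]
  ]
}}

```text
clock: 9.18
eef_pos: [0.464, 0.2942, 0.0506]
tool_rot: [0.028, 1.0, 0.0, 0.0]
ft_force: [-0.1, -0.0, -2.6]
grip_width: 0.061
grasp_force: 66.1
```

{"op": "move_arm", "data": {
  "deltas": [
    [0,4,0,0,0,0,0],
    [0,1,0,0,0,0,0],
    [0,0,0,0,0,0,0]
  ]
}}

```text
clock: 9.43
eef_pos: [0.4595, 0.2945, 0.0506]
tool_rot: [0.028, 1.0, 0.0, 0.001]
ft_force: [2.0, 0.7, -3.3]
grip_width: 0.0615
grasp_force: 66.0
```

{"op": "move_arm", "data": {
  "deltas": [
    [0,1,0,0,0,0,0],
    [0,0,0,1,0,0,0],
    [0,0,0,0,0,0,0]
  ]
}}

```text
clock: 9.68
eef_pos: [0.4595, 0.2947, 0.05]
tool_rot: [0.028, 1.0, 0.0, 0.002]
ft_force: [5.7, -0.3, -1.7]
grip_width: 0.0613
grasp_force: 66.2
```

{"op": "move_arm", "data": {
  "deltas": [
    [0,0,0,1,0,0,0],
    [0,0,0,1,0,0,0],
    [0,0,0,0,0,0,0]
  ]
}}

```text
clock: 9.93
eef_pos: [0.4595, 0.2948, 0.0495]
tool_rot: [0.028, 1.0, 0.001, 0.002]
ft_force: [2.8, -2.6, 8.1]
grip_width: 0.0608
grasp_force: 67.5
```

{"op": "move_arm", "data": {
  "deltas": [
    [0,0,0,-0.7,0,0,0],
    [1,0,0,0,0,0,0],
    [1,0,0,0,0,0,0],
    [1,0,0,0,0,0,0],
    [1,0,0,0,0,0,0],
    [1,0,0,-15,0,0,0],
    [1,0,0,-35,0,0,0],
    [1,0,0,-40,0,0,0],
    [1,0,0,-35,0,0,0],
    [1,0,0,0,0,0,0]
  ]
}}

```text
clock: 10.77
eef_pos: [0.4612, 0.2969, 0.1806]
tool_rot: [0.028, 1.0, 0.004, 0.005]
ft_force: [1.3, 0.9, -0.6]
grip_width: 0.0852
grasp_force: 0.0
```

```bash
python3 -c "
from wfit import *
wfit('wide_roll',(*bd(-.084),np.radians(-3)),z=.012)
for c in ('scene','top'): wfit('wide_roll',(*bd(-.084),np.radians(-3)),z=.012,cam=c)
print(bd(-.084))
plan((.4625,.0754),.18,42.2)"
```

```text
wide_roll wrist [276.5, 144.1, 86.4, 90.8] 0.78 [ 0.4603  0.2944 -0.056 ] -3.2 [0.983]
wide_roll scene [432.1, 237.3, 52.0, 46.1] 0.9 [ 0.4581  0.2951 -0.0436] -2.5 [0.961]
wide_roll top [153.6, 218.1, 38.8, 34.2] 0.94 [ 0.4587  0.2919 -0.0311] -1.8 [0.644]
[0.45851512 0.29679622]
yang 86.8 tilt 0.24 turn tool-z 44.57 then shift [-165.6 -142.3   -9.3] tcp [0.4566 0.2937 0.171 ] q6 0.63 F [ 0.8  0.3 -1.2] w 0.0854 g 0.0 t 11.1
```

{"op": "move_arm", "data": {
  "deltas": [
    [1,0,0,0,0,0,6.4],
    [1,0,0,0,0,0,6.4],
    [1,0,0,0,0,0,6.4],
    [1,0,0,0,0,0,6.4],
    [1,0,0,0,0,0,6.4],
    [1,0,0,0,0,0,6.3],
    [1,0,0,0,0,0,6.3]
  ]
}}

```text
clock: 11.65
eef_pos: [0.457, 0.2938, 0.1711]
tool_rot: [0.408, 0.913, -0.002, -0.001]
ft_force: [0.1, 0.6, 0.0]
grip_width: 0.085
grasp_force: 0.0
```

{"op": "move_arm", "data": {
  "deltas": [
    [1,-24,-20,0,0,0,0],
    [1,-24,-20,0,0,0,0],
    [1,-24,-20,0,0,0,0],
    [1,-24,-20,0,0,0,0],
    [1,-24,-20,0,0,0,0],
    [1,-24,-20,0,0,0,0],
    [1,-22,-22,0,0,0,0],
    [1,0,0,0,0,0,0],
    [1,0,0,0,0,0,0]
  ]
}}

```text
clock: 12.4
eef_pos: [0.4631, 0.0746, 0.1717]
tool_rot: [0.407, 0.913, -0.001, -0.001]
ft_force: [0.3, 0.0, 0.0]
grip_width: 0.0856
grasp_force: 0.0
```

```bash
python3 -c "
from wfit import *
im=wfit('narrow_roll',(.4625,.0754,-.83))
plan((.4625,.0754),.036,42.2)
"
```

```text
narrow_roll wrist [299.1, 146.1, 54.6, 89.8] 0.63 [ 0.4628  0.0759 -0.838 ] -48.0 [0.977]
yang 42.2 tilt 0.10 turn tool-z -0.05 then shift [-1.000e-01 -1.300e+00  1.361e+02] tcp [0.4637 0.0763 0.1721] q6 1.00 F [-0.1  0.3  0.2] w 0.0855 g 0.0 t 12.5
```

{"op": "move_arm", "data": {
  "deltas": [
    [1,0,-1,20,0,0,0],
    [1,0,0,30,0,0,0],
    [1,0,0,30,0,0,0],
    [1,0,0,28,0,0,0],
    [1,0,0,18,0,0,0],
    [1,0,0,10,0,0,0],
    [0,0,0,0,0,0,0],
    [0,0,0,0,0,0,0],
    [0,0,0,0,0,0,0],
    [0,0,0,0,0,0,0]
  ]
}}

```text
clock: 13.33
eef_pos: [0.4645, 0.0761, 0.0382]
tool_rot: [0.405, 0.914, 0.001, 0.001]
ft_force: [1.4, 0.7, -0.6]
grip_width: 0.041
grasp_force: 60.7
```

{"op": "move_arm", "data": {
  "deltas": [
    [0,0,0,0,0,0,0],
    [0,0,0,0,0,0,0],
    [0,0,0,0,0,0,0],
    [0,0,0,-10,0,0,0],
    [0,0,0,-30,0,0,0],
    [0,0,0,-35,0,0,0],
    [0,0,0,-35,0,0,0],
    [0,0,0,-30,0,0,0],
    [0,0,0,0,0,0,0]
  ]
}}

```text
clock: 14.08
eef_pos: [0.467, 0.0758, 0.1833]
tool_rot: [0.406, 0.914, 0.003, 0.005]
ft_force: [1.9, 0.7, -0.4]
grip_width: 0.0419
grasp_force: 61.1
```

```bash
python3 -c "
from plan import *
plan(bd(-.004,-.002),.175,87)"
```

```text
yang 42.1 tilt 0.66 turn tool-z -44.85 then shift [-59.9 218.2  10.8] tcp [0.467  0.0758 0.1833] q6 1.00 F [ 1.9  0.7 -0.4] w 0.0419 g 61.1 t 14.1
```

{"op": "move_arm", "data": {
  "deltas": [
    [0,0,0,0,0,0,-6.4],
    [0,0,0,0,0,0,-6.4],
    [0,0,0,0,0,0,-6.4],
    [0,0,0,0,0,0,-6.4],
    [0,0,0,0,0,0,-6.4],
    [0,0,0,0,0,0,-6.4],
    [0,0,0,0,0,0,-6.4]
  ]
}}

```text
clock: 14.67
eef_pos: [0.4625, 0.075, 0.176]
tool_rot: [0.024, 1.0, -0.0, -0.001]
ft_force: [-0.4, 0.4, -1.4]
grip_width: 0.0414
grasp_force: 60.9
```

{"op": "move_arm", "data": {
  "deltas": [
    [0,-7,27,0,0,0,0],
    [0,-7,27,0,0,0,0],
    [0,-7,27,0,0,0,0],
    [0,-7,27,0,0,0,0],
    [0,-7,27,0,0,0,0],
    [0,-7,27,0,0,0,0],
    [0,-7,27,0,0,0,0],
    [0,-7,27,0,0,0,0],
    [0,0,0,0,0,0,0],
    [0,0,0,0,0,0,0]
  ]
}}

```text
clock: 15.5
eef_pos: [0.5301, 0.2888, 0.1752]
tool_rot: [0.026, 1.0, -0.001, -0.001]
ft_force: [0.1, 0.0, -1.7]
grip_width: 0.0418
grasp_force: 61.6
```

```bash
python3 -c "
from plan import *
plan(bd(-.004,-.002),.0525,87)
plan(bd(-.004,-.002),.0525,87)"
```

```text
yang 87.1 tilt 0.17 turn tool-z 0.08 then shift [ -8.4   2.5 122.6] tcp [0.5301 0.2888 0.1752] q6 0.55 F [ 0.1  0.  -1.7] w 0.0418 g 61.6 t 15.5
yang 87.1 tilt 0.17 turn tool-z 0.08 then shift [ -8.4   2.5 122.6] tcp [0.5301 0.2888 0.1752] q6 0.55 F [ 0.1  0.  -1.7] w 0.0418 g 61.6 t 15.5
```

{"op": "move_arm", "data": {
  "deltas": [
    [0,-9,2.5,0,0,0,0],
    [0,0,0,20,0,0,0],
    [0,0,0,30,0,0,0],
    [0,0,0,30,0,0,0],
    [0,0,0,25,0,0,0],
    [0,0,0,10,0,0,0],
    [0,0,0,7,0,0,0],
    [0,0,0,1.5,0,0,0],
    [0,0,0,0,0,0,0]
  ]
}}

```text
clock: 16.25
eef_pos: [0.5404, 0.2899, 0.0543]
tool_rot: [0.027, 1.0, 0.0, 0.0]
ft_force: [0.4, 0.1, -1.2]
grip_width: 0.0412
grasp_force: 61.6
```

{"op": "move_arm", "data": {
  "deltas": [
    [0,4,0,0,0,0,0],
    [0,2,0,0,0,0,0],
    [0,1,0,0,0,0,0],
    [0,0,0,0,0,0,0]
  ]
}}

```text
clock: 16.58
eef_pos: [0.533, 0.2909, 0.0546]
tool_rot: [0.026, 1.0, 0.0, 0.001]
ft_force: [0.2, -0.2, -1.5]
grip_width: 0.0408
grasp_force: 61.6
```

```bash
python3 -c "
from plan import *
plan(bd(-.012,-.002),.05,87)"
```

```text
yang 87.0 tilt 0.09 turn tool-z -0.01 then shift [ 2.6 -0.   4.6] tcp [0.533  0.2909 0.0546] q6 0.55 F [ 0.2 -0.2 -1.5] w 0.0408 g 61.6 t 16.6
```

{"op": "move_arm", "data": {
  "deltas": [
    [0,0,0,1.5,0,0,0],
    [0,0,0,1.5,0,0,0],
    [0,0,0,0,0,0,0]
  ]
}}

```text
clock: 16.83
eef_pos: [0.5327, 0.2904, 0.0502]
tool_rot: [0.026, 1.0, -0.0, -0.0]
ft_force: [0.6, -0.7, -2.0]
grip_width: 0.0413
grasp_force: 61.6
```

{"op": "move_arm", "data": {
  "deltas": [
    [0,1,0,0.5,0,0,0],
    [0,1,0,0.5,0,0,0],
    [0,0,0,0,0,0,0]
  ]
}}

```text
clock: 17.08
eef_pos: [0.532, 0.2907, 0.0502]
tool_rot: [0.027, 1.0, 0.0, 0.001]
ft_force: [3.3, -1.3, 1.2]
grip_width: 0.0416
grasp_force: 61.8
```

{"op": "move_arm", "data": {
  "deltas": [
    [0,0.7,0,0,0,0,0],
    [0,0,0,0,0,0,0]
  ]
}}

```text
clock: 17.25
eef_pos: [0.5319, 0.2908, 0.0502]
tool_rot: [0.027, 1.0, 0.0, 0.002]
ft_force: [4.1, -1.0, -0.6]
grip_width: 0.0416
grasp_force: 61.7
```

{"op": "move_arm", "data": {
  "deltas": [
    [0.8,0,0,0,0,0,0],
    [0.8,0,0,0,0,0,0],
    [0.8,0,0,0,0,0,0],
    [0.8,0,0,0,0,0,0],
    [0.8,0,0,-15,0,0,0],
    [1,0,0,-35,0,0,0],
    [1,0,0,-40,0,0,0],
    [1,0,0,-35,0,0,0],
    [1,0,0,0,0,0,0]
  ]
}}

```text
clock: 18.0
eef_pos: [0.5338, 0.2929, 0.1832]
tool_rot: [0.026, 1.0, 0.004, 0.006]
ft_force: [0.9, 0.8, 1.0]
grip_width: 0.0849
grasp_force: 0.0
```

```bash
python3 -c "
from wfit import *
cv2.imwrite('pics/w3.png',wfit('narrow_roll',(*bd(-.012),np.radians(-3)),z=.012))
wfit('wide_roll',(*bd(-.084),np.radians(-3)),z=.012)
wfit('narrow_roll',(*bd(-.012),np.radians(-3)),z=.012,cam='scene')
wfit('wide_roll',(*bd(-.084),np.radians(-3)),z=.012,cam='scene')
print(bd(-.012),bd(-.084))
plan((.4542+.010*np.cos(.606),-.0675+.010*np.sin(.606)),.17,124.7)"
```

```text
narrow_roll wrist [290.5, 145.0, 57.5, 87.5] 0.59 [ 0.5322  0.2903 -0.0608] -3.5 [0.979]
wide_roll wrist [274.7, 50.2, 95.8, 101.0] 0.9 [ 0.4594  0.2946 -0.0535] -3.1 [0.988]
narrow_roll scene [415.2, 261.6, 33.6, 38.0] 0.9 [ 0.5301  0.2907 -0.0312] -1.8 [0.961]
wide_roll scene [436.5, 236.9, 38.3, 45.5] 0.85 [ 0.4567  0.2939 -0.0349] -2.0 [0.792]
[0.53041645 0.29302803] [0.45851512 0.29679622]
yang 87.0 tilt 0.20 turn tool-z -37.74 then shift [ 255.3 -251.3    3.9] tcp [0.5292 0.2902 0.1727] q6 0.55 F [-0.3  0.2 -1.6] w 0.0858 g 0.0 t 18.4
```

View pics/w3.png

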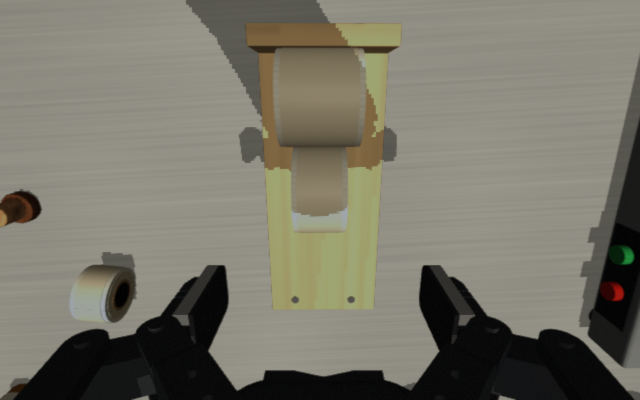

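Both rolls are touching against the stop (wide at (320,97), narrow at (320,187)). Next is the chock.

{"op": "move_arm", "data": {
  "deltas": [
    [1,0,0,0,0,0,-6.3],
    [1,0,0,0,0,0,-6.3],
    [1,0,0,0,0,0,-6.3],
    [1,0,0,0,0,0,-6.3],
    [1,0,0,0,0,0,-6.3],
    [1,0,0,0,0,0,-6.3]
  ]
}}

```text
clock: 18.9
eef_pos: [0.5297, 0.2904, 0.1733]
tool_rot: [-0.301, 0.954, -0.0, -0.001]
ft_force: [1.1, -0.2, 0.8]
grip_width: 0.0851
grasp_force: 0.0
```

{"op": "move_arm", "data": {
  "deltas": [
    [1,25,-25,0,0,0,0],
    [1,25,-25,0,0,0,0],
    [1,25,-25,0,0,0,0],
    [1,25,-25,0,0,0,0],
    [1,25,-25,0,0,0,0],
    [1,26,-25,0,0,0,0],
    [1,26,-25,0,0,0,0],
    [1,26,-25,0,0,0,0],
    [1,26,-25,0,0,0,0],
    [1,26,-26,0,0,0,0]
  ]
}}

```text
clock: 19.73
eef_pos: [0.4626, -0.0624, 0.1738]
tool_rot: [-0.299, 0.954, 0.0, -0.001]
ft_force: [1.3, -0.2, -1.2]
grip_width: 0.0852
grasp_force: 0.0
```

{"op": "move_arm", "data": {
  "deltas": [
    [1,0,0,0,0,0,0],
    [1,0,0,0,0,0,0]
  ]
}}

```text
clock: 19.9
eef_pos: [0.463, -0.0627, 0.1739]
tool_rot: [-0.297, 0.955, 0.0, -0.001]
ft_force: [-0.0, 0.2, 0.3]
grip_width: 0.085
grasp_force: 0.0
```

```bash
python3 -c "
from wfit import *
im=wfit('chock',(.4542,-.0675,.606)); cv2.imwrite('pics/w4.png',im[80:330,180:480].repeat(2,0).repeat(2,1))
plan((.4542+.010*np.cos(.606),-.0675+.010*np.sin(.606)),.02,124.7)"
```

```text
chock wrist [295.7, 143.7, 61.0, 74.5] 0.77 [ 0.4547 -0.068   0.6011] 34.4 [0.986]
yang 124.7 tilt 0.06 turn tool-z 0.04 then shift [  1.6  -0.4 154. ] tcp [ 0.4636 -0.0607  0.174 ] q6 -0.74 F [-0.2 -0.6  0.3] w 0.0855 g 0.0 t 20.0
```

View pics/w4.png

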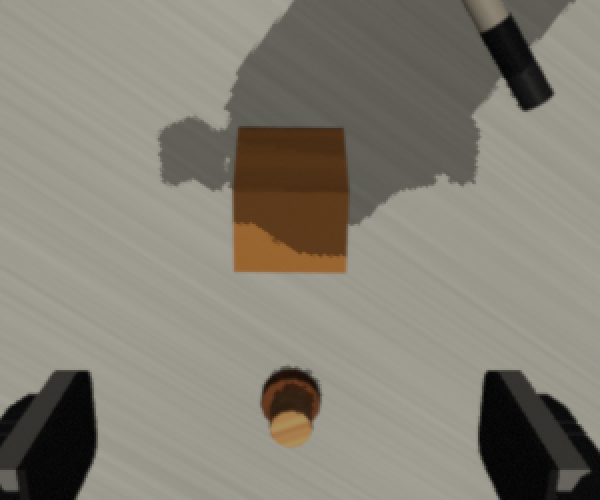

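The thin edge is at the image top, towards tool +x, so after aligning to the board it will point to -x as needed. The stopper is well clear behind it.

{"op": "move_arm", "data": {
  "deltas": [
    [1,1,-0.5,24,0,0,0],
    [1,0,0,35,0,0,0],
    [1,0,0,35,0,0,0],
    [1,0,0,30,0,0,0],
    [1,0,0,20,0,0,0],
    [1,0,0,9,0,0,0],
    [1,0,0,0,0,0,0],
    [0,0,0,0,0,0,0],
    [0,0,0,0,0,0,0],
    [0,0,0,0,0,0,0]
  ]
}}

```text
clock: 20.83
eef_pos: [0.4649, -0.0619, 0.0231]
tool_rot: [-0.299, 0.954, -0.001, 0.002]
ft_force: [1.1, 0.1, 1.6]
grip_width: 0.0517
grasp_force: 0.0
```

{"op": "move_arm", "data": {
  "deltas": [
    [0,0,0,0,0,0,0],
    [0,0,0,0,0,0,0],
    [0,0,0,0,0,0,0],
    [0,0,0,-10,0,0,0],
    [0,0,0,-30,0,0,0],
    [0,0,0,-35,0,0,0],
    [0,0,0,-35,0,0,0],
    [0,0,0,-35,0,0,0],
    [0,0,0,-5,0,0,0],
    [0,0,0,0,0,0,0]
  ]
}}

```text
clock: 21.67
eef_pos: [0.4654, -0.0624, 0.1748]
tool_rot: [-0.299, 0.954, -0.002, 0.003]
ft_force: [-0.7, 0.2, -1.1]
grip_width: 0.0472
grasp_force: 61.9
```

```bash
python3 -c "
from plan import *
plan(bd(.040+.010+.012,-.002),.17,87)"
```

```text
yang 124.7 tilt 0.43 turn tool-z 37.75 then shift [-120.3  356.4    3.6] tcp [ 0.4654 -0.0624  0.1748] q6 -0.74 F [-0.7  0.2 -1.1] w 0.0472 g 61.9 t 21.7
```

{"op": "move_arm", "data": {
  "deltas": [
    [0,0,0,0,0,0,6.3],
    [0,0,0,0,0,0,6.3],
    [0,0,0,0,0,0,6.3],
    [0,0,0,0,0,0,6.3],
    [0,0,0,0,0,0,6.3],
    [0,0,0,0,0,0,6.3]
  ]
}}

```text
clock: 22.17
eef_pos: [0.4617, -0.0618, 0.1694]
tool_rot: [0.029, 1.0, 0.0, -0.002]
ft_force: [-0.3, -0.2, -0.2]
grip_width: 0.0469
grasp_force: 61.6
```

{"op": "move_arm", "data": {
  "deltas": [
    [0,-10,30,0,0,0,0],
    [0,-10,30,0,0,0,0],
    [0,-10,30,0,0,0,0],
    [0,-10,30,0,0,0,0],
    [0,-10,30,0,0,0,0],
    [0,-10,30,0,0,0,0],
    [0,-10,30,0,0,0,0],
    [0,-10,30,0,0,0,0],
    [0,-10,30,0,0,0,0],
    [0,-10,30,0,0,0,0]
  ]
}}

```text
clock: 23.0
eef_pos: [0.5781, 0.2332, 0.1688]
tool_rot: [0.027, 1.0, -0.001, -0.002]
ft_force: [0.6, -0.1, -1.2]
grip_width: 0.0469
grasp_force: 62.0
```

{"op": "move_arm", "data": {
  "deltas": [
    [0,-10,30,0,0,0,0],
    [0,-10,26,0,0,0,0],
    [0,0,0,0,0,0,0],
    [0,0,0,0,0,0,0],
    [0,0,0,0,0,0,0]
  ]
}}

```text
clock: 23.42
eef_pos: [0.6008, 0.2863, 0.1692]
tool_rot: [0.027, 1.0, -0.001, -0.002]
ft_force: [0.3, 0.1, -0.8]
grip_width: 0.047
grasp_force: 62.0
```

```bash
python3 -c "
from wfit import *
plan(bd(.040+.010+.012,-.002),.036,87)
im=bot.camera('wrist');cv2.imwrite('pics/w5.png',im)
plan(bd(.040+.010+.012,-.002),.036,87)"
```

```text
yang 87.0 tilt 0.25 turn tool-z -0.04 then shift [ -3.9   1.4 133.1] tcp [0.6008 0.2863 0.1692] q6 0.50 F [ 0.3  0.1 -0.8] w 0.0470 g 62.0 t 23.4
yang 86.9 tilt 0.19 turn tool-z -0.08 then shift [ -3.5   1.7 133.9] tcp [0.601  0.2859 0.1699] q6 0.50 F [ 0.3  0.2 -0.8] w 0.0473 g 62.0 t 23.5
```

View pics/w5.png

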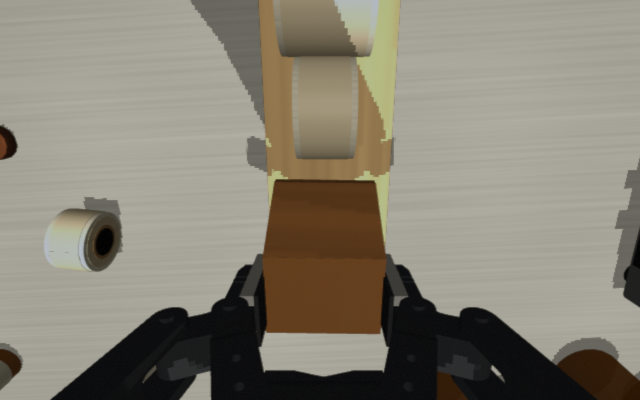

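The chock is held thin edge towards the narrow roll, centred. I'll lower it.

{"op": "move_arm", "data": {
  "deltas": [
    [0,-4,1.5,20,0,0,0],
    [0,0,0,30,0,0,0],
    [0,0,0,30,0,0,0],
    [0,0,0,30,0,0,0],
    [0,0,0,15,0,0,0],
    [0,0,0,5,0,0,0],
    [0,0,0,2,0,0,0],
    [0,0,0,0,0,0,0]
  ]
}}

```text
clock: 24.13
eef_pos: [0.6064, 0.2878, 0.0402]
tool_rot: [0.027, 1.0, 0.0, 0.0]
ft_force: [-0.2, 0.8, -0.2]
grip_width: 0.0471
grasp_force: 62.1
```

{"op": "move_arm", "data": {
  "deltas": [
    [0,0,0,1,0,0,0],
    [0,0,0,1,0,0,0],
    [0,0,0,0,0,0,0]
  ]
}}

```text
clock: 24.38
eef_pos: [0.6069, 0.2888, 0.039]
tool_rot: [0.027, 1.0, 0.001, 0.001]
ft_force: [0.1, -0.4, -1.3]
grip_width: 0.0472
grasp_force: 62.1
```

```bash
python3 -c "
from wfit import *
plan(bd(.040+.010,-.002),.0335,87)"
```

```text
yang 87.0 tilt 0.15 turn tool-z -0.04 then shift [14.6 -1.8  5.5] tcp [0.6069 0.2888 0.039 ] q6 0.50 F [ 0.1 -0.4 -1.3] w 0.0472 g 62.1 t 24.4
```

{"op": "move_arm", "data": {
  "deltas": [
    [0,0,0,1.5,0,0,0],
    [0,0,0,1.5,0,0,0],
    [0,0,0,0,0,0,0]
  ]
}}

```text
clock: 24.63
eef_pos: [0.6065, 0.2888, 0.0355]
tool_rot: [0.026, 1.0, 0.0, 0.001]
ft_force: [-0.8, -0.3, 3.5]
grip_width: 0.0469
grasp_force: 62.4
```

{"op": "move_arm", "data": {
  "deltas": [
    [0,0,0,1,0,0,0],
    [0,0,0,0,0,0,0]
  ]
}}

```text
clock: 24.8
eef_pos: [0.6065, 0.2888, 0.0355]
tool_rot: [0.026, 1.0, 0.0, 0.001]
ft_force: [-2.2, -1.0, 7.5]
grip_width: 0.0469
grasp_force: 63.0
```

{"op": "move_arm", "data": {
  "deltas": [
    [0,0,0,1,0,0,0],
    [0,0,0,0,0,0,0]
  ]
}}

```text
clock: 24.97
eef_pos: [0.6066, 0.2889, 0.0355]
tool_rot: [0.026, 1.0, 0.0, 0.001]
ft_force: [-4.2, -2.4, 11.1]
grip_width: 0.0475
grasp_force: 63.6
```

{"op": "move_arm", "data": {
  "deltas": [
    [0,0,0,-2,0,0,0],
    [0,3,0,0,0,0,0],
    [0,3,0,0,0,0,0],
    [0,3,0,0,0,0,0],
    [0,2,0,0,0,0,0],
    [0,0,0,0,0,0,0]
  ]
}}

```text
clock: 25.47
eef_pos: [0.5957, 0.2895, 0.0355]
tool_rot: [0.026, 1.0, 0.0, 0.001]
ft_force: [1.5, -0.8, 6.4]
grip_width: 0.0473
grasp_force: 62.9
```

{"op": "move_arm", "data": {
  "deltas": [
    [0,1,0,0,0,0,0],
    [0,0,0,0,0,0,0]
  ]
}}

```text
clock: 25.63
eef_pos: [0.595, 0.2895, 0.0355]
tool_rot: [0.026, 1.0, 0.0, 0.001]
ft_force: [2.5, -0.1, 5.4]
grip_width: 0.0469
grasp_force: 62.9
```

{"op": "move_arm", "data": {
  "deltas": [
    [0,1,0,0,0,0,0],
    [0,0,0,0,0,0,0]
  ]
}}

```text
clock: 25.8
eef_pos: [0.5948, 0.2895, 0.0355]
tool_rot: [0.027, 1.0, 0.0, 0.002]
ft_force: [6.1, 0.2, 5.7]
grip_width: 0.0469
grasp_force: 62.6
```

{"op": "move_arm", "data": {
  "deltas": [
    [0,1,0,0,0,0,0],
    [0,0.5,0,0,0,0,0],
    [0,0,0,0,0,0,0]
  ]
}}

```text
clock: 26.05
eef_pos: [0.5946, 0.2895, 0.0356]
tool_rot: [0.027, 1.0, 0.0, 0.003]
ft_force: [8.0, -1.2, 2.9]
grip_width: 0.0472
grasp_force: 62.3
```

{"op": "move_arm", "data": {
  "deltas": [
    [0.85,0,0,0,0,0,0],
    [0.85,0,0,0,0,0,0],
    [0.85,0,0,0,0,0,0],
    [0.85,0,0,0,0,0,0],
    [0.85,0,0,-15,0,0,0],
    [1,0,0,-35,0,0,0],
    [1,0,0,-40,0,0,0],
    [1,0,0,-40,0,0,0],
    [1,0,0,-10,0,0,0],
    [1,0,0,0,0,0,0]
  ]
}}

```text
clock: 26.88
eef_pos: [0.5936, 0.2906, 0.1797]
tool_rot: [0.026, 1.0, 0.002, 0.004]
ft_force: [0.0, -0.2, -0.0]
grip_width: 0.0852
grasp_force: 0.0
```

```bash
python3 -c "
from wfit import *
im=wfit('chock',(*bd(.040,-.002),np.radians(-3)),z=.012);cv2.imwrite('pics/w6.png',im)
wfit('narrow_roll',(*bd(-.012),np.radians(-3)),z=.012)
wfit('chock',(*bd(.040,-.002),np.radians(-3)),z=.012,cam='scene')
wfit('narrow_roll',(*bd(-.012),np.radians(-3)),z=.012,cam='scene')
plan((.6342,.0684),.17,77.5)"
```

```text
chock wrist [290.9, 144.6, 62.6, 72.0] 0.85 [ 0.5846  0.29   -0.0664] -3.8 [0.723]
narrow_roll wrist [291.2, 66.9, 63.1, 101.9] 0.8 [ 0.5314  0.2901 -0.06  ] -3.4 [0.979]
chock scene [400.4, 286.7, 35.6, 34.0] 0.78 [ 0.5818  0.2897 -0.0229] -1.3 [0.921]
narrow_roll scene [417.3, 264.1, 32.5, 35.6] 0.58 [0.5313 0.2903 0.0053] 0.3 [0.912]
yang 87.0 tilt 0.20 turn tool-z 9.46 then shift [ -90.2 -205.8    2.6] tcp [0.5907 0.2889 0.1726] q6 0.51 F [ 0.2  0.6 -0.5] w 0.0854 g 0.0 t 27.3
```

View pics/w6.png

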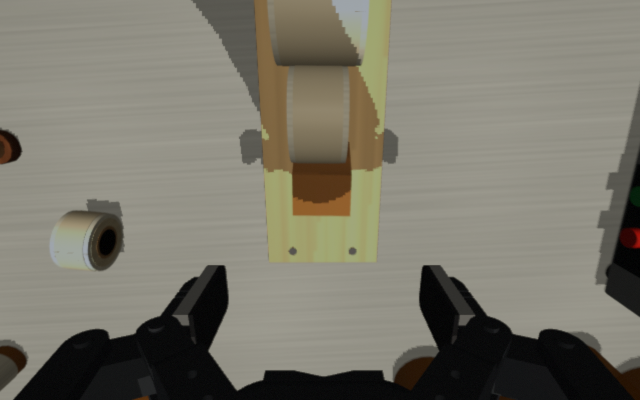

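The row is tight: wide, narrow at (320,115), chock at (320,190). Now the small roll.

{"op": "move_arm", "data": {
  "deltas": [
    [1,0,0,0,0,0,4.7],
    [1,0,0,0,0,0,4.7],
    [1,-11,-25,0,0,0,0],
    [1,-11,-26,0,0,0,0],
    [1,-11,-26,0,0,0,0],
    [1,-11,-26,0,0,0,0],
    [1,-11,-26,0,0,0,0],
    [1,-11,-26,0,0,0,0],
    [1,-12,-26,0,0,0,0],
    [1,-12,-25,0,0,0,0]
  ]
}}

```text
clock: 28.12
eef_pos: [0.6348, 0.0672, 0.1738]
tool_rot: [0.108, 0.994, -0.0, -0.001]
ft_force: [0.3, 0.1, 0.2]
grip_width: 0.0859
grasp_force: 0.0
```

{"op": "move_arm", "data": {
  "deltas": [
    [1,0,0,0,0,0,0],
    [1,0,0,0,0,0,0]
  ]
}}

```text
clock: 28.28
eef_pos: [0.635, 0.067, 0.1737]
tool_rot: [0.11, 0.994, 0.0, -0.001]
ft_force: [0.2, 0.9, 0.8]
grip_width: 0.0852
grasp_force: 0.0
```

```bash
python3 -c "
from wfit import *
im=wfit('small_roll',(.6342,.0684,-.217))
plan((.6342,.0684),.03,77.5)"
```

```text
small_roll wrist [306.2, 157.3, 38.9, 61.0] 0.63 [ 0.6343  0.0684 -0.158 ] -9.1 [0.972]
yang 77.6 tilt 0.07 turn tool-z 0.07 then shift [  0.2  -0.8 143.9] tcp [0.6347 0.0691 0.1739] q6 0.33 F [-0.1  0.6  0.6] w 0.0855 g 0.0 t 28.4
```

{"op": "move_arm", "data": {
  "deltas": [
    [1,0,0,25,0,0,-2.4],
    [1,0,0,35,0,0,0],
    [1,0,0,35,0,0,0],
    [1,0,0,30,0,0,0],
    [1,0,0,15,0,0,0],
    [1,0,0,7,0,0,0],
    [1,0,0,0,0,0,0],
    [0,0,0,0,0,0,0],
    [0,0,0,0,0,0,0],
    [0,0,0,0,0,0,0]
  ]
}}

```text
clock: 29.22
eef_pos: [0.6366, 0.0692, 0.0296]
tool_rot: [0.087, 0.996, 0.0, 0.002]
ft_force: [0.2, -0.2, -0.0]
grip_width: 0.0522
grasp_force: 0.0
```

{"op": "move_arm", "data": {
  "deltas": [
    [0,0,0,0,0,0,0],
    [0,0,0,0,0,0,0],
    [0,0,0,0,0,0,0],
    [0,0,0,0,0,0,0]
  ]
}}

```text
clock: 29.55
eef_pos: [0.6362, 0.0689, 0.0292]
tool_rot: [0.088, 0.996, 0.0, 0.001]
ft_force: [-1.1, 0.3, 5.9]
grip_width: 0.0313
grasp_force: 59.6
```

{"op": "move_arm", "data": {
  "deltas": [
    [0,0,0,-10,0,0,0],
    [0,0,0,-30,0,0,0],
    [0,0,0,-40,0,0,0],
    [0,0,0,-40,0,0,0],
    [0,0,0,-40,0,0,0],
    [0,0,0,-10,0,0,0],
    [0,0,0,0,0,0,0],
    [0,0,0,0,0,0,0]
  ]
}}

```text
clock: 30.22
eef_pos: [0.635, 0.0686, 0.1977]
tool_rot: [0.088, 0.996, 0.0, 0.0]
ft_force: [-0.4, 0.2, -1.2]
grip_width: 0.0314
grasp_force: 59.4
```

```bash
python3 -c "
from plan import *
plan(bd(-.048,-.002),.19,87)"
```

```text
yang 80.0 tilt 0.04 turn tool-z -7.05 then shift [152.2 216.6   7.6] tcp [0.635  0.0686 0.1977] q6 0.28 F [-0.4  0.2 -1.2] w 0.0314 g 59.4 t 30.2
```

{"op": "move_arm", "data": {
  "deltas": [
    [0,0,0,0,0,0,-3.5],
    [0,0,0,0,0,0,-3.5],
    [0,19,27,0,0,0,0],
    [0,19,27,0,0,0,0],
    [0,19,27,0,0,0,0],
    [0,19,27,0,0,0,0],
    [0,19,27,0,0,0,0],
    [0,19,27,0,0,0,0],
    [0,18,27,0,0,0,0],
    [0,18,27,0,0,0,0]
  ]
}}

```text
clock: 31.05
eef_pos: [0.4939, 0.2924, 0.194]
tool_rot: [0.027, 1.0, -0.002, -0.003]
ft_force: [0.7, 0.6, -1.3]
grip_width: 0.0314
grasp_force: 59.5
```

{"op": "move_arm", "data": {
  "deltas": [
    [0,0,0,0,0,0,0],
    [0,0,0,0,0,0,0],
    [0,0,0,0,0,0,0]
  ]
}}

```text
clock: 31.3
eef_pos: [0.4956, 0.2916, 0.1951]
tool_rot: [0.026, 1.0, -0.001, -0.002]
ft_force: [0.8, 0.6, -0.8]
grip_width: 0.0313
grasp_force: 59.6
```

```bash
python3 -c "
from wfit import *
plan((.4965,bd(-.046,-.002)[1]),.109,87)
im=bot.camera('wrist');cv2.imwrite('pics/w7.png',im)
wfit('wide_roll',(*bd(-.084),np.radians(-3)),z=.012)
plan((.4965,bd(-.046,-.002)[1]),.109,87)"
```

```text
yang 87.0 tilt 0.27 turn tool-z -0.01 then shift [-1.2  1.5 86.1] tcp [0.4956 0.2916 0.1951] q6 0.58 F [ 0.8  0.6 -0.8] w 0.0313 g 59.6 t 31.3
wide_roll wrist [286.1, 98.8, 84.8, 91.2] 0.62 [ 0.4598  0.2947 -0.0524] -3.0 [0.985]
yang 86.9 tilt 0.12 turn tool-z -0.15 then shift [ 0.4  2.  87.4] tcp [0.4969 0.2909 0.1964] q6 0.58 F [-0.1 -0.3 -1.4] w 0.0316 g 59.6 t 31.4
```

View pics/w7.png

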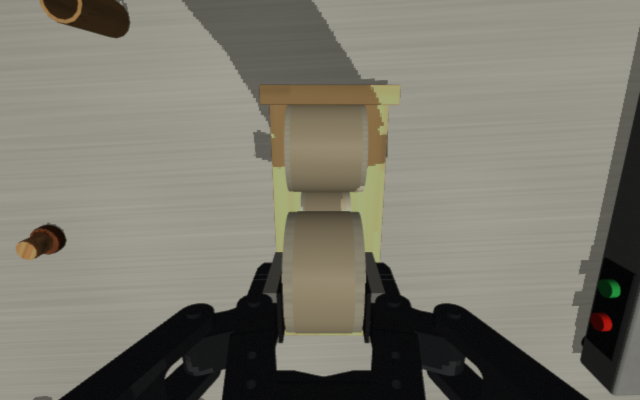

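The small roll is held upright above the row, with the wide roll at (326,148). I'll lower it.

{"op": "move_arm", "data": {
  "deltas": [
    [0,0,1,20,0,0,0],
    [0,0,0,25,0,0,0],
    [0,0,0,22,0,0,0],
    [0,0,0,12,0,0,0],
    [0,0,0,6,0,0,0],
    [0,0,0,0,0,0,0],
    [0,0,0,0,0,0,0]
  ]
}}

```text
clock: 32.03
eef_pos: [0.4974, 0.2928, 0.1128]
tool_rot: [0.027, 1.0, 0.0, 0.0]
ft_force: [-0.2, 0.5, -0.8]
grip_width: 0.0315
grasp_force: 59.6
```

{"op": "move_arm", "data": {
  "deltas": [
    [0,0,0,2,0,0,0],
    [0,0,0,1,0,0,0],
    [0,0,0,0,0,0,0]
  ]
}}

```text
clock: 32.28
eef_pos: [0.4973, 0.2935, 0.1103]
tool_rot: [0.027, 1.0, 0.0, 0.001]
ft_force: [0.3, -1.0, -1.1]
grip_width: 0.0311
grasp_force: 59.6
```

{"op": "move_arm", "data": {
  "deltas": [
    [0,0,0,1,0,0,0],
    [0,0,0,0,0,0,0]
  ]
}}

```text
clock: 32.45
eef_pos: [0.4969, 0.2935, 0.1088]
tool_rot: [0.026, 1.0, 0.0, 0.0]
ft_force: [0.1, 0.0, -0.5]
grip_width: 0.0311
grasp_force: 59.6
```

{"op": "move_arm", "data": {
  "deltas": [
    [0,0,0,1.5,0,0,0],
    [0,0,0,1.5,0,0,0],
    [0,0,0,0,0,0,0]
  ]
}}

```text
clock: 32.7
eef_pos: [0.4965, 0.2933, 0.1051]
tool_rot: [0.026, 1.0, -0.0, -0.0]
ft_force: [-0.4, -0.3, -0.3]
grip_width: 0.0311
grasp_force: 59.6
```

{"op": "move_arm", "data": {
  "deltas": [
    [0,0,0,1,0,0,0],
    [0,0,0,0,0,0,0]
  ]
}}

```text
clock: 32.87
eef_pos: [0.4966, 0.2933, 0.1042]
tool_rot: [0.026, 1.0, -0.0, -0.0]
ft_force: [-0.7, 0.7, -0.6]
grip_width: 0.0312
grasp_force: 59.6
```

{"op": "move_arm", "data": {
  "deltas": [
    [0,0,0,1,0,0,0],
    [0,0,0,0,0,0,0]
  ]
}}

```text
clock: 33.03
eef_pos: [0.4967, 0.2933, 0.1033]
tool_rot: [0.027, 1.0, -0.0, -0.0]
ft_force: [-0.1, 0.1, 0.4]
grip_width: 0.0316
grasp_force: 59.6
```

{"op": "move_arm", "data": {
  "deltas": [
    [0,0,0,0.7,0,0,0],
    [0,0,0,0,0,0,0]
  ]
}}

```text
clock: 33.2
eef_pos: [0.4967, 0.2933, 0.1027]
tool_rot: [0.027, 1.0, -0.0, -0.0]
ft_force: [0.1, 0.6, -0.5]
grip_width: 0.0311
grasp_force: 59.6
```

{"op": "move_arm", "data": {
  "deltas": [
    [0,0,0,0.7,0,0,0],
    [0,0,0,0,0,0,0]
  ]
}}

```text
clock: 33.37
eef_pos: [0.4967, 0.2933, 0.102]
tool_rot: [0.027, 1.0, -0.0, -0.0]
ft_force: [-0.7, -0.4, -0.2]
grip_width: 0.0311
grasp_force: 59.6
```

{"op": "move_arm", "data": {
  "deltas": [
    [0,0,0,0.7,0,0,0],
    [0,0,0,0,0,0,0]
  ]
}}

```text
clock: 33.53
eef_pos: [0.4969, 0.2934, 0.1018]
tool_rot: [0.027, 1.0, 0.0, 0.0]
ft_force: [-0.3, -0.8, 1.8]
grip_width: 0.0311
grasp_force: 59.9
```

{"op": "move_arm", "data": {
  "deltas": [
    [0.7,0,0,0,0,0,0],
    [0.7,0,0,0,0,0,0],
    [0.7,0,0,0,0,0,0],
    [0.7,0,0,0,0,0,0],
    [0.7,0,0,0,0,0,0],
    [0.7,0,0,-10,0,0,0],
    [0.7,0,0,-25,0,0,0],
    [0.7,0,0,-35,0,0,0],
    [0.7,0,0,-35,0,0,0],
    [0.7,0,0,0,0,0,0]
  ]
}}

```text
clock: 34.37
eef_pos: [0.5003, 0.2954, 0.2152]
tool_rot: [0.027, 1.0, 0.004, 0.006]
ft_force: [2.3, 0.1, 0.5]
grip_width: 0.0598
grasp_force: 0.0
```

```bash
python3 -c "
from wfit import *
wfit('small_roll',(*bd(-.048),np.radians(-3)),z=.0727)
im=bot.camera('wrist')
s=wfit('small_roll',(*bd(-.048),np.radians(-3)),z=.0727,cam='scene')
cv2.imwrite('pics/end.png',np.hstack([cv2.resize(im,(400,250)),cv2.resize(s[220:370,340:520],(300,250),interpolation=cv2.INTER_CUBIC)]))
wfit('narrow_roll',(*bd(-.012),np.radians(-3)),z=.012,cam='scene')
wfit('chock',(*bd(.040,-.002),np.radians(-3)),z=.012,cam='scene')"
```

```text
small_roll wrist [296.9, 156.0, 48.5, 68.8] 0.64 [ 0.4953  0.2932 -0.0569] -3.3 [0.98]
small_roll scene [441.1, 242.3, 27.1, 33.1] 0.67 [ 0.4934  0.2932 -0.0319] -1.8 [0.951]
narrow_roll scene [416.4, 263.5, 37.4, 35.8] 0.66 [ 0.5307  0.2907 -0.0586] -3.4 [0.921]
chock scene [395.3, 288.7, 43.6, 36.2] 0.58 [ 0.5822  0.2896 -0.0921] -5.3 [0.951]
```

View pics/end.png

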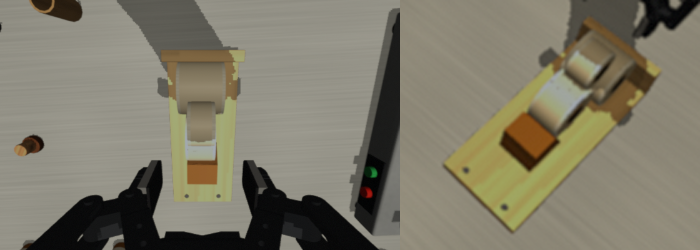

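The small roll sits in the valley at (200,122), with the row tight against the stop and the chock at (202,172). Everything is at rest, so I'm handing in.

```bash
python3 -c "
from workcell import bot
print(bot.job_done())"
```

```text
the job is handed in; nothing more can be done
None
```

The job is handed in: the wide roll is against the stop, the narrow roll beside it, the wedge snug with its thin edge in and the small roll in the valley on top, all about on the middle line, and the arm was never brought near the bottles or the stopper.

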